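# Rebuild the cutter spindle of the key machine

## Robot

A 6-joint arm with a two-finger parallel gripper is mounted at the origin on a cart in front of the work surface, level with it; the furniture and walls round the work are solid. World frame = base frame: x ahead of the robot, y to its left, z up, the work surface at z = 0. Lengths are in mm, angles in rad, forces in N, time in s.
With the tool pointing down it reaches from about 300 to 875 mm from the base axis. Payload 6.4 kg.
Tool frame: the origin (TCP) lies at the very end of the fingers, on their centre line; the grasp point (between the pads) lies 19 mm behind it (manip.grip_depth is the z of the grasp point in the tool frame, in mm); z points along the fingers, y is the line along which they close (so a half turn about z gives the same grasp; the last joint's range is limited). The gripper opens to 88 mm and grips with 3 to 60 N. Pads are 18 mm wide; open, the fingers measure 123 mm over their backs; the gripper's body (75 mm by 187 mm) begins 45 mm behind the grasp point.
Start: joints at [-1.363, 0.181, 1.607, -0, 1.354, -0.206], TCP at [231.22, -526.478, 238.714] pointing down, gripper open.
Joint ranges: [-2.99, 2.99], [-0.89, 2.07], [0.3, 2.58], [-1.14, 4.28], [0, 2.63], [-3.12, 3.12]. Speed limits (rad/s): [2.57, 2.57, 3.01, 3.14, 3.14, 3.14].

## Interface

Orientations are given as a unit quaternion [x, y, z, w].
In Python, from bench import manip gives the robot as it stands.
- The arm moves only by the tool send_rows, never from a script. Its arguments are lists of equal length, an entry for each row: "xyz": the shift along the world's x, y, z in mm, a list of three; "turn": the turn about the world's z in rad. A call has exactly 5 rows; each row is the pose to reach, as a shift and turn from the pose commanded when the call began; what a row does not reach only later rows make up. A row lasts 1/10 s, in which the tool goes at most 50 mm and 8.59 degrees, less where a joint would pass 70% of its speed; a pose out of reach is approached as far as the arm can. A call with a gripper value outside its range is refused whole. "fingers" is the opening, from 0 (shut) to 1 (fully open), set as the call begins (left out, the last holds). The fingers move at their own pace and stop on an object; the grip force is fixed at half the most. Time passes only in rows, so rows that repeat a pose let the fingers close, or fill a call up. It gives the time, the measured TCP pose, the force, the opening and the grip force at its end, in the units of the state.
- manip.get_state(): the state, without advancing time (a new reading comes with each control period).
- manip.capture(name): name is "scene" or "top"; returns the picture (384x512x3 uint8, red, green, blue); there is no depth.
- manip.camera_params(name): a dict with "intrinsics" (3x3 intrinsics, pixels), "rvec" (rotation vector, rad) and "tvec" (3), from world to camera coordinates, as OpenCV has them. Camera axes: x right, y down, z forward; pixel columns grow to the right and rows downward; lengths in mm; the calibration is good to about 2 mm. A picture is of the moment at which its call begins. camera_params takes no time and is no camera call.
- manip.hand_in(): hands the job in; it is judged then, once.
Trained networks look in the newest picture that a camera, given by its name, has taken for a name from the list of things; names that differ only in an ending like _2 or _b are one class to them, and where a whole thing is asked for, a point or a joint stands for the part that bears it (a point fixed in the world has none). Each returns a list of dicts, best first, with "conf" (0 to 1); they miss things now and then, are a little off and sometimes report something else, mostly with a low value. They report only what shows in the picture. A call takes as long as a camera call.
- manip.outline_of(thing, camera): "pixels" (384x512 bool, what is visible of it) and "extent" ([left, top, width, height] in pixels, round what is visible of it).
- manip.landmark_of(thing, camera): "xy" ([column, row] in pixels: a listed point, or the origin of a listed thing).
The state is a dict: "time": time; "qpos": joint angles; "joint_vel": joint speeds; "effort": joint torques, N m; "tcp_pos": TCP position; "ee_rot": TCP orientation; "force": force on the tool from outside, world axes, zero at the start; "ft_torque": the same for the moment, N m; "finger_gap": finger opening in mm; "finger_force": force on a finger pad.
Only numpy, scipy, OpenCV 4.12 (cv2) and the standard library are available. Lean on these libraries where they do the work, as an engineer would, in place of code of your own. Each camera call takes 0.05 s, during which the arm holds its last target. There are 200 camera calls.

## Task

Put the key machine's cutter spindle back together: onto the upright spindle slide first the broad toothed cutter, right down on the collar, then the plain spacer sleeve, then the thin slotting cutter, and last the clamp flange with its hub uppermost, so that each sits flat on the one below, ready for the nut. Leave the padlock, the lock cylinder, the spare key and the bolt where they lie.

Things in the scene. Friction and masses are not known exactly. Their poses are not given: they have to be found in the camera images.
- spindle_seat (a point): Bright steel shaft standing upright in a grey plate 56 x 50 x 10 mm fixed on the 20 mm board. Point: on its axis, on top of its 42 mm collar where the first part rests (16 mm above the board, z = 0.036). Above it: shaft 16 mm in diameter for 32 mm, 12 mm thread, tip tapered to 6 mm at 48 mm. Full stack: broad cutter 0-8 mm above the point, sleeve 8-24, slotting cutter 24-29, flange 29-41.
- broad_cutter_mid (a point): Broad key cutter: the largest ring, 60 mm across the tooth tips (57 mm where gripped) and 8 mm thick, dark steel with a rim of many fine teeth and a bright ring round the bore; bore 19 mm, 0.14 kg. Point: its centre, half-way up; z up along the bore. Starts flat on the board (top z = 0.020) at one of five places shuffled with the other parts and the spindle; finger room is in front of and behind it (along x).
- sleeve_mid (a point): Spacer sleeve: plain bright steel tube with smooth sides, the smallest across and the tallest part, 27 mm outside, 16 mm tall; bore 19 mm, 0.08 kg. Point: its centre, half-way up; z up along the bore. Starts flat on the board (top z = 0.020) at one of five places shuffled with the other parts and the spindle; finger room is in front of and behind it (along x).
- slotting_cutter_mid (a point): Slotting cutter: thin flat dark steel ring with 18 coarse teeth, 46 mm across the tooth tips (43 mm where gripped), 5 mm thick; bore 19 mm, 0.07 kg. Point: its centre, half-way up; z up along the bore. Starts flat on the board (top z = 0.020) at one of five places shuffled with the other parts and the spindle; finger room is in front of and behind it (along x).
- clamp_flange_mid (a point): Clamp flange: bright steel disc 42 mm across and 6 mm thick with a narrower round hub, 27 mm across and 6 mm tall, on its upper side (12 mm in all); bore 19 mm, 0.09 kg. It already lies hub up. Point: its centre, half-way up; z up along the bore. Starts flat on the board (top z = 0.020) at one of five places shuffled with the other parts and the spindle; finger room is in front of and behind it (along x).
- padlock: Brass padlock, 68 x 45 x 21 mm, lying flat near the front edge of the board; listed point: centre of its underside. Loose, lies among the parts; leave it where it is (a shove of 25 mm fails).
- lock_cylinder: Brass lock cylinder, 31 x 62 x 22 mm, lying at the left of the board by the key machine (which stands 0.22 m tall); listed point: centre of its underside. Loose, lies among the parts; leave it where it is (a shove of 25 mm fails).
- spare_key: Key with a black head, 75 x 25 x 9 mm, lying at the right of the board by the vice (which stands 0.15 m tall); listed point: centre of its underside. Loose, lies among the parts; leave it where it is (a shove of 25 mm fails).
- bolt: Small brass-coloured bolt, 56 mm long and 17 mm across its head, lying at the front of the board; listed point: centre of its underside. Loose, lies among the parts; leave it where it is (a shove of 25 mm fails).

How it is judged (in metres and radians):
At the end, for the whole second after the job is handed in: all four parts are on the spindle in order from the collar up - broad cutter, sleeve, slotting cutter, clamp flange hub up - each centre within 4 mm of the spindle's axis and within 2 mm of its height in the tight stack (4, 16, 26.5 and 35 mm above the collar face), lying flat within 0.08 rad (horizontal distance between each of broad_cutter_mid, slotting_cutter_mid, sleeve_mid, clamp_flange_mid and spindle_seat below 0.004 m and z of broad_cutter_mid in the frame of spindle_seat between 0.002 and 0.006 m and angle between each of broad_cutter_mid, slotting_cutter_mid, sleeve_mid, clamp_flange_mid's own z axis and vertical below 0.08 rad and z of slotting_cutter_mid in the frame of spindle_seat between 0.0245 and 0.0285 m and z of sleeve_mid in the frame of spindle_seat between 0.014 and 0.018 m and z of clamp_flange_mid in the frame of spindle_seat between 0.033 and 0.037 m); the robot touches nothing.
It fails at once if a bystander (padlock, lock cylinder, spare key or bolt) is shoved out of place (distance of any of padlock, lock_cylinder, spare_key, bolt from where it was at the start of the episode above 0.025 m).
It also fails if it takes over 96 s, if anything falls off the work surface, if the arm or the gripper's body presses on something with over 40 N, if the wrist force passes 120 N, or if a joint passes its speed limit or range.

## Working session

There is one attempt and no reset: what is moved stays moved. The work goes in short steps, Python scripts to look and compute and a tool call to move; the robot and the scene stay as the last step left them, time stands still between calls to the robot, and variables do not carry over. Pictures are saved under pics/ and viewed, at most 14 in all, crops included, and the job is handed in when it is done.

Besides the shell and the picture viewer there is one more tool, called in YAML: its name, and indented under it one key for each argument. send_rows: Moves the arm, as the interface text tells. Its arguments: {"type":"object","properties":{"xyz":{"type":"array","items":{"type":"array","items":{"type":"number"}}},"turn":{"type":"array","items":{"type":"number"}},"fingers":{"type":"number"}},"required":["xyz","turn"]}

```bash
mkdir -p pics; ls; cat > h.py <<'E'
import numpy as np, cv2
from bench import manip
def ray(cam,uv,z):
    p=manip.camera_params(cam);R,_=cv2.Rodrigues(np.array(p["rvec"],float));t=np.array(p["tvec"],float).ravel()
    d=R.T@np.linalg.inv(np.array(p["intrinsics"]))@np.array([uv[0],uv[1],1.]);o=-R.T@t
    return o+d*(z-o[2])/d[2]
def save(cam,name,crop=None,f=1):
    im=manip.capture(cam)[:,:,::-1]
    if crop: a,b,c,d=crop; im=im[b:d,a:c]
    cv2.imwrite("pics/"+name,cv2.resize(im,None,fx=f,fy=f,interpolation=cv2.INTER_CUBIC))
E
python3 - <<'E'
from h import *
save("top","t0.png",None,1.5);save("scene","s0.png",None,1.5)
for c in("top","scene"):
    p=manip.camera_params(c);R,_=cv2.Rodrigues(np.array(p["rvec"],float));print(c,-R.T@np.ravel(p["tvec"]))
    for n,z in(("spindle_seat",36),("broad_cutter_mid",24),("sleeve_mid",28),("slotting_cutter_mid",22.5),("clamp_flange_mid",26)):
        for r in manip.landmark_of(n,c)[:2]: print(c,n,round(r["conf"],2),np.round(r["xy"],1),ray(c,r["xy"],z).round(1))
print(manip.get_state())
E
```

```text
pics
top [277.27468049 130.46002358 884.56204974]
top spindle_seat 0.77 [305.2 199.1] [436.4  33.2  36. ]
top broad_cutter_mid 0.92 [254.3 212.1] [413.8 138.   24. ]
top sleeve_mid 0.61 [233.2 157.3] [531.1 180.1  28. ]
top slotting_cutter_mid 0.75 [202.8 208.8] [423.3 244.7  22.5]
top slotting_cutter_mid 0.21 [233.4 154.6] [538.7 180.   22.5]
top clamp_flange_mid 0.78 [283.5 157. ] [529.9  73.9  26. ]
scene [-180.60728305  574.1788837   422.72082704]
scene spindle_seat 0.78 [302.2 211. ] [425.7  34.2  36. ]
scene spindle_seat 0.17 [263.8 234.2] [393.5 146.8  36. ]
scene broad_cutter_mid 0.81 [264.4 234.4] [410.2 133.1  24. ]
scene broad_cutter_mid 0.64 [256.3 197.5] [547.1  52.9  24. ]
scene sleeve_mid 0.52 [209.  212.5] [534.2 172.1  28. ]
scene sleeve_mid 0.16 [298.2 234.4] [370.9  89.7  28. ]
scene slotting_cutter_mid 0.55 [207.8 250.9] [419.8 241.5  22.5]
scene clamp_flange_mid 0.63 [254.2 198.7] [541.   62.4  26. ]
{'time': 0.6, 'qpos': array([-1.36332195e+00,  1.80772123e-01,  1.60698078e+00, -4.54534302e-05,
        1.35376452e+00, -2.06307128e-01]), 'joint_vel': array([-2.12361403e-03,  3.98912417e-04, -8.14136801e-05, -1.04389291e-03,
       -7.95329877e-05,  1.26928145e-03]), 'effort': array([ 2.44728762e-04, -4.33596683e+01, -3.42018771e+01,  7.03179510e-02,
        3.12452624e-02, -2.78270761e-05]), 'tcp_pos': array([ 231.19928947, -526.50787049,  238.73945236]), 'ee_rot': array([ 9.78673334e-01,  2.05422744e-01, -2.21717929e-05,  3.76299778e-05]), 'force': array([ 0.70913413,  0.17567341, -1.62974799]), 'ft_torque': array([0.04386449, 0.00823326, 0.04646561]), 'finger_force': 0.0, 'finger_gap': 88.09562129066435}
```

View pics/t0.png

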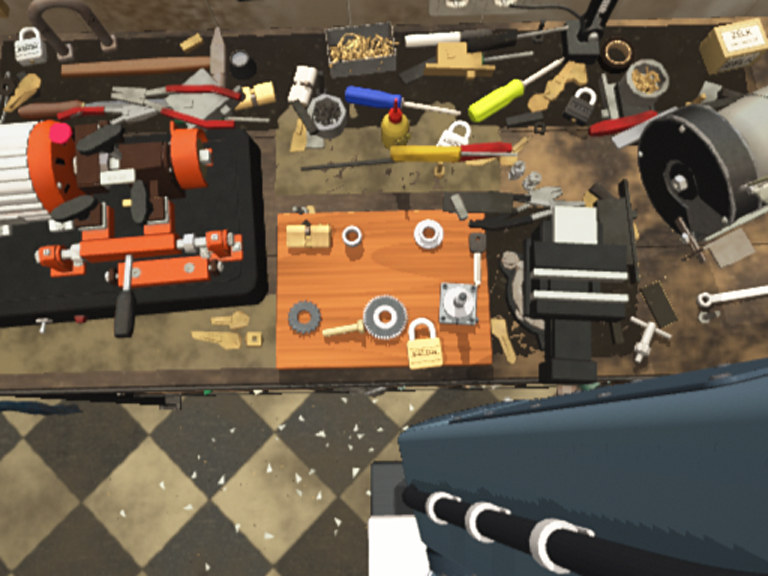

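View pics/s0.png

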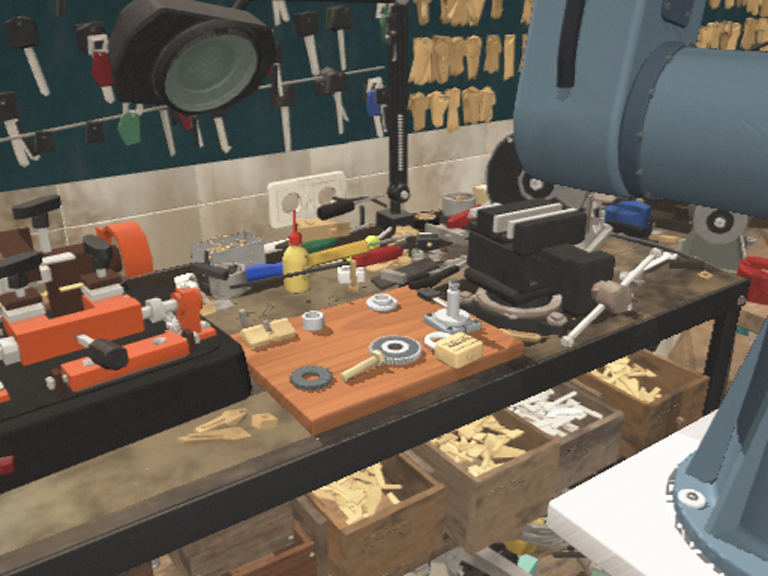

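The top view shows the spindle at about (306,201), the broad cutter at (256,211), the slotting cutter at (203,211), the sleeve at (234,157) and the flange at (285,157). The padlock is in front, between the spindle and the broad cutter, and the bolt is to the left of the broad cutter. The scene view agrees, with the arm clear of the parts.

```bash
python3 - <<'E'
from h import *
save("top","t1.png",(184,136,334,246),5.3)
for n,z in(("broad_cutter_mid",28),("sleeve_mid",36),("slotting_cutter_mid",25),("clamp_flange_mid",26)):
    for c in("top","scene"):
        for r in manip.outline_of(n,c)[:1]:
            m=r["pixels"].astype(np.uint8);cs,_=cv2.findContours(m,0,1);k=max(cs,key=cv2.contourArea)
            e=cv2.fitEllipse(k);h=cv2.convexHull(k);M=cv2.moments(h);g=(M["m10"]/M["m00"],M["m01"]/M["m00"])
            print(c,n,round(r["conf"],2),np.round(e[0],1),np.round(e[1],1),np.round(g,1),ray(c,e[0],z).round(1),ray(c,g,z).round(1))
E
```

```text
top broad_cutter_mid 0.96 [256.2 210.8] [27.3 27.9] [256.1 210.8] [415.7 134.1  28. ] [415.7 134.3  28. ]
scene broad_cutter_mid 0.79 [263.9 232.4] [17.9 31.9] [263.2 232.5] [410.5 134.1  28. ] [411.1 135.1  28. ]
top sleeve_mid 0.57 [234.1 157.2] [12.2 13.3] [234.1 157.3] [529.  177.7  36. ] [528.8 177.7  36. ]
scene sleeve_mid 0.6 [207.7 213.4] [15.  15.4] [207.7 213.4] [517.9 184.1  36. ] [517.8 184.2  36. ]
top slotting_cutter_mid 0.72 [202.3 210.8] [20.3 20.8] [202.3 210.8] [418.8 245.5  25. ] [418.7 245.4  25. ]
scene slotting_cutter_mid 0.67 [207.4 251.1] [15.4 30.7] [207.5 251.1] [415.9 244.4  25. ] [415.8 244.3  25. ]
top clamp_flange_mid 0.6 [285.  155.2] [18.5 19.2] [285.  155.2] [533.7  70.6  26. ] [533.7  70.6  26. ]
scene clamp_flange_mid 0.7 [253.9 201.3] [10.8 20.2] [253.9 201.4] [531.   70.2  26. ] [530.6  70.4  26. ]
```

View pics/t1.png

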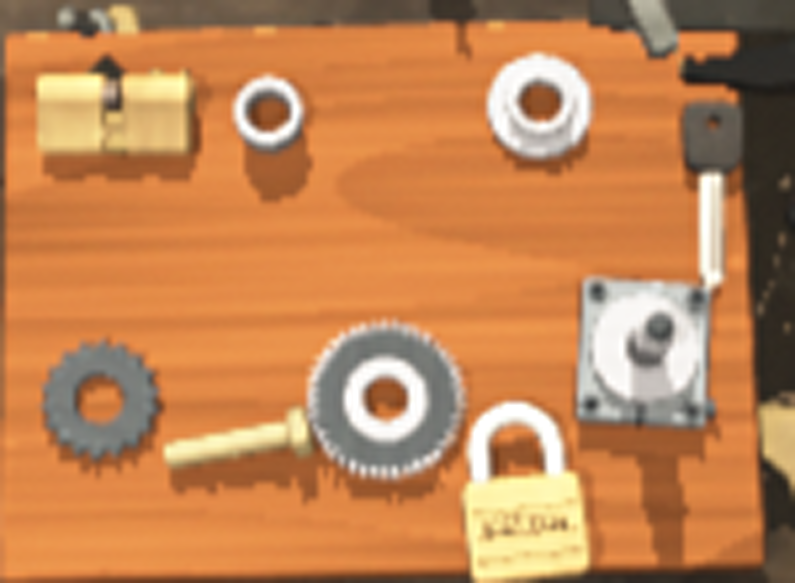

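The crop shows all four parts, bores and spindle clearly. The collar is centred at crop (647,346) and the shaft tip is at (659,325).

```bash
python3 - <<'E'
from h import *
for n,u,v,z in(("collar",647,346,36),("tip",659,325,84),("plate",645,353,30),("broad",386,399,28),("slot",102,400,25),("sleeve",268,112,36),("fl disc",539.5,106,26),("fl hub",540,101,32),("padlock",527,525,41),("shackle",515,407,35),("bolt head",300,432,29),("key tip",710,280,25),("key head",712,140,28),("cyl",115,112,42)):
    print(n,ray("top",(184-.4+u/5.3,136-.4+v/5.3),z).round(1))
print("scene tip",ray("scene",(302,188.7),84).round(1))
E
```

```text
collar [432.7  32.4  36. ]
tip [431.6  33.3  84. ]
plate [431.1  32.6  30. ]
broad [415.6 133.6  28. ]
slot [418.1 244.3  25. ]
sleeve [529.9 177.6  36. ]
fl disc [532.8  69.8  26. ]
fl hub [533.1  69.9  32. ]
padlock [364.1  81.3  41. ]
shackle [410.2  84.   35. ]
bolt head [403.2 167.1  29. ]
key tip [460.5   5.3  25. ]
key head [516.6   2.1  28. ]
cyl [529.6 237.3  42. ]
scene tip [422.1  40.5  84. ]
```

send_rows:
  xyz:
    - [14,47,0]
    - [28,94,0]
    - [42,141,0]
    - [54,188,0]
    - [66,235,0]
  turn: [0.14,0.28,0.42,0.56,0.7]
  fingers: 1.0

```text
time: 1.55
tcp_pos: [297.3, -289.7, 238.7]
ee_rot: [0.848, 0.531, 0.0, 0.0]
force: [0.5, 0.3, -0.2]
finger_gap: 88.0
finger_force: 0.0
```

send_rows:
  xyz:
    - [14,47,0]
    - [28,94,0]
    - [42,141,0]
    - [54,188,0]
    - [66,235,0]
  turn: [0.1,0.2,0.3,0.4,0.457]

```text
time: 2.05
tcp_pos: [363.4, -54.7, 239.2]
ee_rot: [0.706, 0.708, 0.0, 0.001]
force: [1.3, -0.6, 0.3]
finger_gap: 87.7
finger_force: 0.0
```

send_rows:
  xyz:
    - [12,45,0]
    - [24,90,0]
    - [36,135,-20]
    - [46,170,-50]
    - [52,190,-90]
  turn: [0,0,0,0,0]

```text
time: 2.55
tcp_pos: [417.1, 136.4, 149.5]
ee_rot: [0.706, 0.708, 0.002, 0.002]
force: [0.5, -0.7, -0.5]
finger_gap: 87.9
finger_force: 0.0
```

send_rows:
  xyz:
    - [0,0,-10]
    - [0,0,-20]
    - [0,0,-30]
    - [0,0,-30]
    - [0,0,-30]
  turn: [0,0,0,0,0]

```text
time: 3.05
tcp_pos: [416.0, 132.7, 119.7]
ee_rot: [0.708, 0.707, 0.001, 0.001]
force: [0.3, 0.5, 0.8]
finger_gap: 88.0
finger_force: 0.0
```

send_rows:
  xyz:
    - [0,0,-35]
    - [0,0,-65]
    - [0,0,-82]
    - [0,0,-90]
    - [0,0,-94]
  turn: [0,0,0,0,0]

```text
time: 3.55
tcp_pos: [415.8, 133.2, 25.0]
ee_rot: [0.707, 0.707, 0.0, 0.0]
force: [0.1, 0.0, -0.2]
finger_gap: 88.2
finger_force: 0.0
```

send_rows:
  xyz:
    - [0,0,-2]
    - [0,0,-3]
    - [0,0,-3]
    - [0,0,-3]
    - [0,0,-3]
  turn: [0,0,0,0,0]

```text
time: 4.05
tcp_pos: [415.5, 133.6, 22.1]
ee_rot: [0.707, 0.707, 0.0, 0.0]
force: [0.1, -0.6, 0.9]
finger_gap: 88.0
finger_force: 0.0
```

```bash
python3 - <<'E'
from h import *
s=manip.get_state();print(s['tcp_pos'],s['force'],s['ee_rot'])
save("top","t2.png",(184,136,334,246),5.3)
E
```

```text
[415.54366743 133.57982033  22.10146231] [ 0.05506947 -0.60780831  0.85190689] [7.07055523e-01 7.07157925e-01 2.93943553e-04 2.65737266e-04]
```

View pics/t2.png

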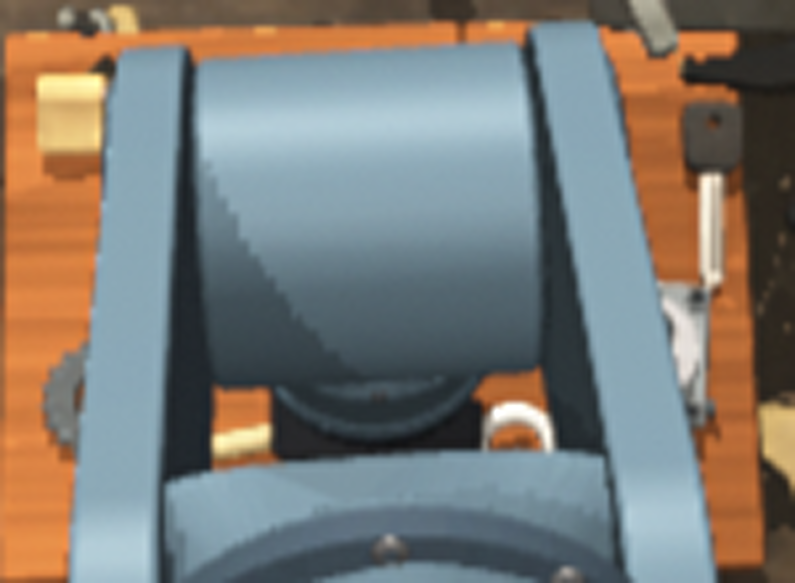

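The arm blocks the top view while it is over the parts, so the scene camera will have to do near checks. Next I close the fingers.

send_rows:
  xyz:
    - [0,0,0]
    - [0,0,0]
    - [0,0,0]
    - [0,0,0]
    - [0,0,0]
  turn: [0,0,0,0,0]
  fingers: 0.0

```text
time: 4.6
tcp_pos: [415.4, 133.5, 21.7]
ee_rot: [0.707, 0.707, 0.0, 0.0]
force: [0.3, 0.8, -0.9]
finger_gap: 56.0
finger_force: 30.0
```

send_rows:
  xyz:
    - [0,0,0]
    - [0,0,0]
    - [0,0,0]
    - [0,0,0]
    - [0,0,0]
  turn: [0,0,0,0,0]

```text
time: 5.1
tcp_pos: [415.3, 133.5, 21.7]
ee_rot: [0.707, 0.707, 0.0, 0.0]
force: [0.7, -0.1, -0.6]
finger_gap: 56.1
finger_force: 30.0
```

```bash
python3 - <<'E'
from h import *
save("scene","s2.png",(180,150,360,285),4.4)
E
```

```text
(no output)
```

View pics/s2.png

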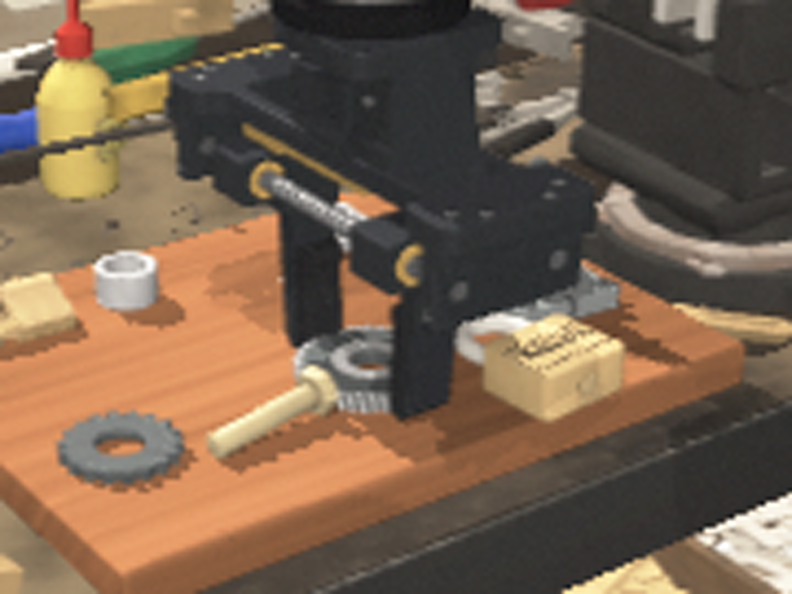

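The cutter is gripped squarely, with the bore between the fingers and the bolt and padlock clear. Now I lift and carry it to the spindle.

send_rows:
  xyz:
    - [0,0,5]
    - [0,0,20]
    - [0,0,45]
    - [0,0,68]
    - [0,0,80]
  turn: [0,0,0,0,0]

```text
time: 5.65
tcp_pos: [415.9, 133.6, 103.5]
ee_rot: [0.707, 0.707, 0.001, 0.001]
force: [-0.0, 0.1, -0.9]
finger_gap: 56.1
finger_force: 30.0
```

send_rows:
  xyz:
    - [5,-30,0]
    - [10,-60,0]
    - [14,-85,0]
    - [16,-97,0]
    - [17,-100,0]
  turn: [0,0,0,0,0]

```text
time: 6.15
tcp_pos: [432.1, 32.7, 101.5]
ee_rot: [0.708, 0.706, -0.0, -0.0]
force: [0.5, 0.3, -0.9]
finger_gap: 55.8
finger_force: 30.0
```

send_rows:
  xyz:
    - [0,0,0]
    - [0,0,0]
    - [0,0,-4]
    - [0,0,-8]
    - [0,0,-8]
  turn: [0,0,0,0,0]

```text
time: 6.65
tcp_pos: [431.5, 34.1, 92.9]
ee_rot: [0.707, 0.707, -0.0, -0.001]
force: [0.3, -1.0, -2.0]
finger_gap: 55.8
finger_force: 30.0
```

```bash
python3 - <<'E'
from h import *
save("scene","s3.png",(240,130,360,220),6.6)
E
```

```text
(no output)
```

View pics/s3.png

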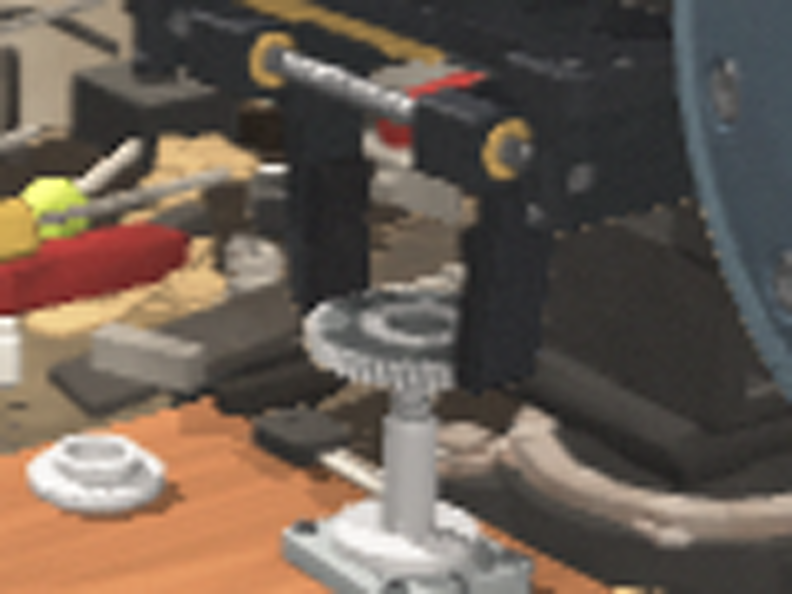

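The scene crop shows the cutter level, just above the tip. The bore sits near column 415–424 and the shaft axis at 411, so I compare this against a projection.

```bash
cat >> h.py <<'E'
def proj(cam,P):
    p=manip.camera_params(cam)
    return cv2.projectPoints(np.array(P,float).reshape(-1,1,3),np.array(p["rvec"],float),np.array(p["tvec"],float),np.array(p["intrinsics"],float),None)[0][:,0]
def circ(cam,x,y,z,r):
    a=np.linspace(0,2*np.pi,90);q=proj(cam,np.c_[x+r*np.cos(a),y+r*np.sin(a),0*a+z]);return q.min(0),q.max(0)
E
python3 - <<'E'
from h import *
s=manip.get_state();print(s['tcp_pos'],s['force'])
x,y,z=s['tcp_pos'];C=lambda q:(((q+.5)-[240,130])*6.6).round()
for n,zz,r in(("tips top",z+6.3,30),("tips bot",z-1.7,30),("bore top",z+6.3,9.5)):
    print(n,[C(q) for q in circ("scene",x,y,zz,r)])
for zz in(45,65): print("shaft",zz,[C(q) for q in circ("scene",432,33,zz,8)])
print("1mm x,y:",(proj("scene",[[433,33,84],[432,34,84]])-proj("scene",[[432,33,84]]))*6.6)
save("scene","s4.png",(240,130,360,220),6.6)
E
```

```text
[431.70132077  33.96211155  93.17507296] [-1.08300039 -0.52650761 -1.63749229]
tips top [array([302., 284.]), array([520., 364.])]
tips bot [array([301., 310.]), array([518., 392.])]
bore top [array([376., 310.]), array([445., 336.])]
shaft 45 [array([376., 489.]), array([432., 512.])]
shaft 65 [array([378., 424.]), array([436., 447.])]
1mm x,y: [[-2.33909144 -1.13329223]
 [-2.74817988  0.79137844]]
```

View pics/s4.png

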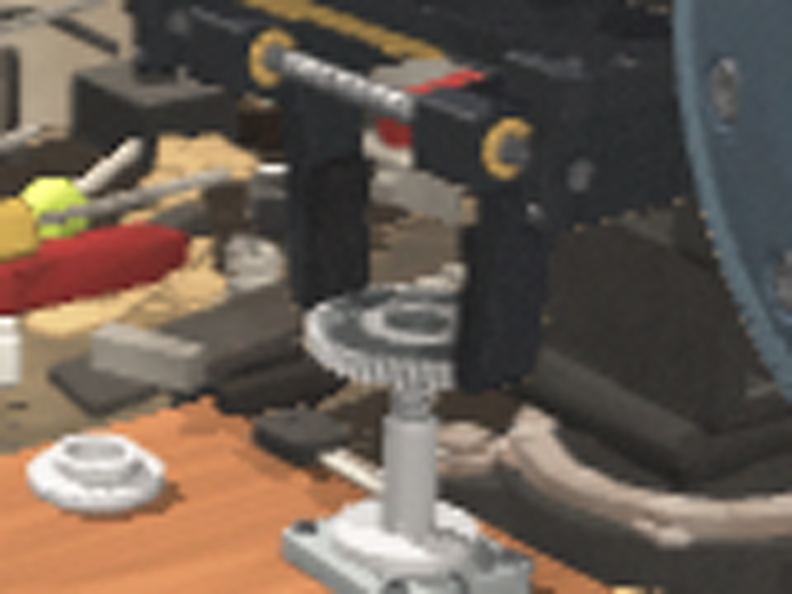

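Shaft and bore both match the projection to within about 1 mm. The image unchanged, so I lower while watching the force.

send_rows:
  xyz:
    - [0,0,-3]
    - [0,0,-6]
    - [0,0,-9]
    - [0,0,-12]
    - [0,0,-14]
  turn: [0,0,0,0,0]

```text
time: 7.25
tcp_pos: [432.0, 33.5, 79.3]
ee_rot: [0.707, 0.707, -0.0, -0.0]
force: [-0.3, -1.2, -1.9]
finger_gap: 56.0
finger_force: 30.0
```

send_rows:
  xyz:
    - [0,0,-2]
    - [0,0,-4]
    - [0,0,-6]
    - [0,0,-8]
    - [0,0,-10]
  turn: [0,0,0,0,0]

```text
time: 7.75
tcp_pos: [432.3, 33.5, 69.6]
ee_rot: [0.707, 0.707, 0.0, 0.0]
force: [-0.4, 0.3, -1.1]
finger_gap: 56.0
finger_force: 30.0
```

send_rows:
  xyz:
    - [0,0,-1]
    - [0,0,-2]
    - [0,0,-3]
    - [0,0,-4]
    - [0,0,-5]
  turn: [0,0,0,0,0]

```text
time: 8.25
tcp_pos: [432.4, 33.5, 64.8]
ee_rot: [0.707, 0.707, 0.0, 0.0]
force: [0.8, -0.5, -1.0]
finger_gap: 55.8
finger_force: 30.0
```

send_rows:
  xyz:
    - [0,0,-5]
    - [0,0,-10]
    - [0,0,-14]
    - [0,0,-18]
    - [0,0,-21]
  turn: [0,0,0,0,0]

```text
time: 8.75
tcp_pos: [432.4, 33.4, 43.4]
ee_rot: [0.707, 0.707, 0.0, 0.0]
force: [1.8, -0.9, -0.3]
finger_gap: 56.0
finger_force: 30.0
```

send_rows:
  xyz:
    - [0,0,-2]
    - [0,0,-4]
    - [0,0,-5]
    - [0,0,-5.5]
    - [0,0,-6]
  turn: [0,0,0,0,0]

```text
time: 9.25
tcp_pos: [432.4, 33.5, 37.8]
ee_rot: [0.707, 0.707, 0.0, 0.0]
force: [1.5, -0.9, -0.9]
finger_gap: 55.9
finger_force: 30.0
```

send_rows:
  xyz:
    - [0,0,0]
    - [0,0,0]
    - [0,0,0]
    - [0,0,0]
    - [0,0,0]
  turn: [0,0,0,0,0]
  fingers: 1.0

```text
time: 9.75
tcp_pos: [432.0, 33.6, 37.6]
ee_rot: [0.707, 0.707, -0.0, -0.0]
force: [0.1, 0.3, -0.7]
finger_gap: 88.3
finger_force: 0.0
```

send_rows:
  xyz:
    - [0,0,5]
    - [0,0,25]
    - [0,0,50]
    - [0,0,75]
    - [0,0,90]
  turn: [0,0,0,0,0]

```text
time: 10.25
tcp_pos: [433.1, 33.4, 129.9]
ee_rot: [0.707, 0.707, 0.001, 0.001]
force: [0.3, -0.1, 0.9]
finger_gap: 88.0
finger_force: 0.0
```

send_rows:
  xyz:
    - [20,30,0]
    - [40,60,0]
    - [60,90,0]
    - [80,120,0]
    - [98,144,0]
  turn: [0,0,0,0,0]

```text
time: 10.75
tcp_pos: [530.9, 179.2, 128.1]
ee_rot: [0.707, 0.707, 0.0, 0.0]
force: [0.7, 0.2, 0.8]
finger_gap: 88.4
finger_force: 0.0
```

```bash
python3 - <<'E'
from h import *
s=manip.get_state();print(s['tcp_pos'],s['force'])
save("scene","s5.png",(180,130,360,265),4.4)
E
```

```text
[530.90995003 179.24560225 128.0918843 ] [0.65991798 0.21350987 0.7506116 ]
```

View pics/s5.png

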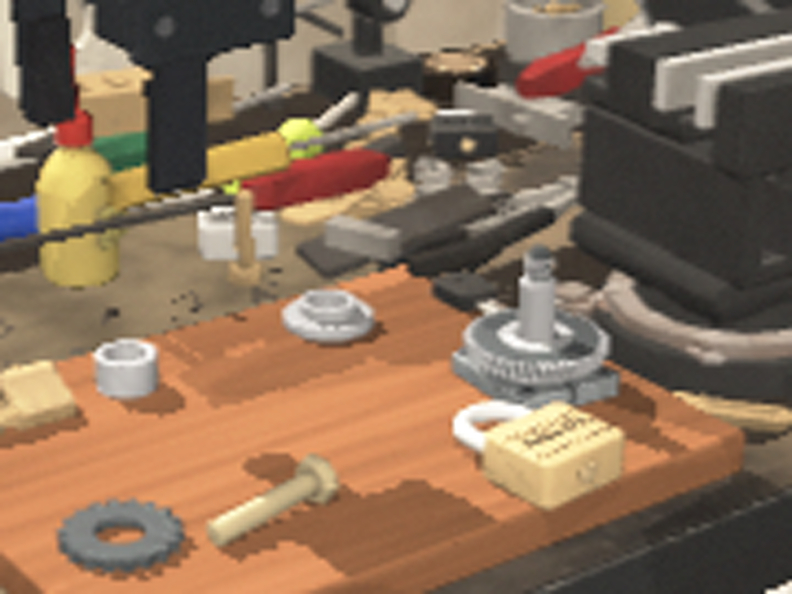

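The broad cutter sits flat on the collar around the shaft. Next is the sleeve.

send_rows:
  xyz:
    - [0,0,-25]
    - [0,0,-50]
    - [0,0,-72]
    - [0,0,-88]
    - [0,0,-95]
  turn: [0,0,0,0,0]
  fingers: 0.65

```text
time: 11.3
tcp_pos: [528.9, 177.2, 31.2]
ee_rot: [0.707, 0.707, -0.001, -0.001]
force: [0.4, -0.9, -0.0]
finger_gap: 57.2
finger_force: 0.0
```

send_rows:
  xyz:
    - [0,0,-4]
    - [0,0,-7]
    - [0,0,-7]
    - [0,0,-7]
    - [0,0,-7]
  turn: [0,0,0,0,0]

```text
time: 11.8
tcp_pos: [530.7, 177.6, 26.4]
ee_rot: [0.707, 0.707, 0.0, 0.0]
force: [0.2, -0.4, -0.2]
finger_gap: 57.2
finger_force: 0.0
```

send_rows:
  xyz:
    - [0,0,0]
    - [0,0,0]
    - [0,0,0]
    - [0,0,0]
    - [0,0,0]
  turn: [0,0,0,0,0]
  fingers: 0.0

```text
time: 12.3
tcp_pos: [530.4, 177.5, 25.8]
ee_rot: [0.707, 0.707, 0.0, 0.0]
force: [-0.1, 0.8, 0.3]
finger_gap: 25.4
finger_force: 30.0
```

send_rows:
  xyz:
    - [0,0,0]
    - [0,0,0]
    - [0,0,0]
    - [0,0,5]
    - [0,0,10]
  turn: [0,0,0,0,0]

```text
time: 12.8
tcp_pos: [529.8, 177.5, 35.8]
ee_rot: [0.707, 0.707, -0.0, -0.0]
force: [0.5, -0.4, -0.6]
finger_gap: 25.7
finger_force: 30.0
```

send_rows:
  xyz:
    - [0,0,15]
    - [0,0,35]
    - [0,0,55]
    - [0,0,63]
    - [0,0,65]
  turn: [0,0,0,0,0]

```text
time: 13.3
tcp_pos: [531.2, 177.7, 102.6]
ee_rot: [0.707, 0.707, 0.001, 0.001]
force: [-0.1, 0.4, -0.1]
finger_gap: 25.5
finger_force: 30.0
```

send_rows:
  xyz:
    - [-25,-36,0]
    - [-50,-72,0]
    - [-75,-108,0]
    - [-92,-134,0]
    - [-98,-144,0]
  turn: [0,0,0,0,0]

```text
time: 13.8
tcp_pos: [430.0, 32.2, 99.9]
ee_rot: [0.708, 0.706, -0.001, -0.001]
force: [-0.2, 0.5, 0.1]
finger_gap: 25.5
finger_force: 30.0
```

send_rows:
  xyz:
    - [0,0,0]
    - [0,0,-5]
    - [0,0,-8]
    - [0,0,-8]
    - [0,0,-8]
  turn: [0,0,0,0,0]

```text
time: 14.3
tcp_pos: [432.3, 34.2, 92.4]
ee_rot: [0.707, 0.708, -0.0, -0.0]
force: [0.2, -0.3, -1.0]
finger_gap: 25.6
finger_force: 30.0
```

```bash
python3 - <<'E'
from h import *
s=manip.get_state();print(s['tcp_pos'],s['force'])
x,y,z=s['tcp_pos'];C=lambda q:(((q+.5)-[240,130])*6.6).round()
for n,zz,r in(("top",z+10.3,13.5),("bot",z-5.7,13.5),("bore top",z+10.3,9.5)):
    print(n,[C(q) for q in circ("scene",x,y,zz,r)])
for zz in(45,65): print("shaft",zz,[C(q) for q in circ("scene",432,33,zz,8)])
save("scene","s6.png",(240,130,360,220),6.6)
E
```

```text
[432.28927753  34.17672694  92.37035374] [ 0.18919359 -0.33865715 -0.98224447]
top [array([360., 294.]), array([458., 330.])]
bot [array([358., 347.]), array([455., 384.])]
bore top [array([374., 299.]), array([444., 324.])]
shaft 45 [array([376., 489.]), array([432., 512.])]
shaft 65 [array([378., 424.]), array([436., 447.])]
```

View pics/s6.png

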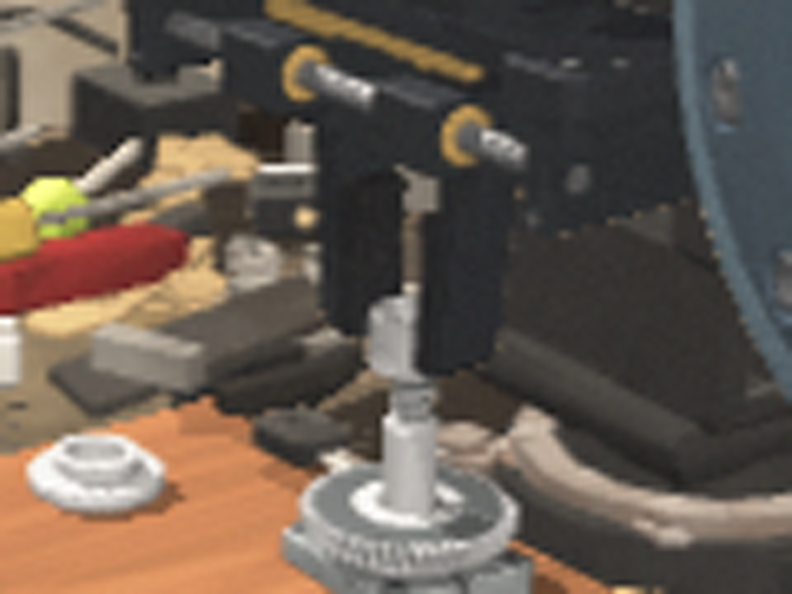

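The sleeve's left edge is at column 368 and the shaft runs 385–437. Both are offset from the projection by a similar amount, so they are aligned within 1 mm and I can lower.

send_rows:
  xyz:
    - [0,0,-3]
    - [0,0,-6]
    - [0,0,-9]
    - [0,0,-11]
    - [0,0,-13]
  turn: [0,0,0,0,0]

```text
time: 14.85
tcp_pos: [432.2, 33.5, 79.5]
ee_rot: [0.707, 0.707, -0.0, -0.0]
force: [-0.4, 0.1, -1.0]
finger_gap: 25.4
finger_force: 30.0
```

send_rows:
  xyz:
    - [0,0,-2]
    - [0,0,-4]
    - [0,0,-6]
    - [0,0,-8]
    - [0,0,-9]
  turn: [0,0,0,0,0]

```text
time: 15.35
tcp_pos: [432.3, 33.5, 70.6]
ee_rot: [0.707, 0.707, 0.0, 0.0]
force: [0.7, -0.6, -0.9]
finger_gap: 25.4
finger_force: 30.0
```

Bottom is at 65 mm, on the shaft with no resistance.

send_rows:
  xyz:
    - [0,0,-3]
    - [0,0,-7]
    - [0,0,-11]
    - [0,0,-14]
    - [0,0,-16]
  turn: [0,0,0,0,0]

```text
time: 15.85
tcp_pos: [432.3, 33.5, 54.4]
ee_rot: [0.707, 0.707, 0.0, 0.0]
force: [0.9, 0.1, -0.3]
finger_gap: 25.9
finger_force: 30.0
```

send_rows:
  xyz:
    - [0,0,-1]
    - [0,0,-2]
    - [0,0,-3]
    - [0,0,-4]
    - [0,0,-4.7]
  turn: [0,0,0,0,0]

```text
time: 16.35
tcp_pos: [432.3, 33.5, 50.0]
ee_rot: [0.707, 0.707, 0.0, 0.0]
force: [0.4, 0.4, -0.9]
finger_gap: 25.5
finger_force: 30.0
```

send_rows:
  xyz:
    - [0,0,0]
    - [0,0,0]
    - [0,0,0]
    - [0,0,0]
    - [0,0,0]
  turn: [0,0,0,0,0]
  fingers: 0.75

```text
time: 16.85
tcp_pos: [432.2, 33.5, 50.1]
ee_rot: [0.707, 0.707, 0.0, 0.0]
force: [-0.0, 0.7, 1.2]
finger_gap: 63.8
finger_force: 0.0
```

send_rows:
  xyz:
    - [0,0,5]
    - [0,0,25]
    - [0,0,50]
    - [0,0,70]
    - [0,0,80]
  turn: [0,0,0,0,0]

```text
time: 17.35
tcp_pos: [433.3, 33.4, 132.1]
ee_rot: [0.707, 0.707, 0.001, 0.001]
force: [0.4, 0.4, -0.3]
finger_gap: 66.1
finger_force: 0.0
```

send_rows:
  xyz:
    - [-3,45,0]
    - [-6,90,0]
    - [-9,135,0]
    - [-12,180,0]
    - [-14,211,0]
  turn: [0,0,0,0,0]

```text
time: 17.85
tcp_pos: [417.4, 246.9, 129.9]
ee_rot: [0.707, 0.708, 0.0, -0.0]
force: [0.2, 0.3, -0.0]
finger_gap: 65.8
finger_force: 0.0
```

send_rows:
  xyz:
    - [0,0,-25]
    - [0,0,-50]
    - [0,0,-75]
    - [0,0,-95]
    - [0,0,-102]
  turn: [0,0,0,0,0]

```text
time: 18.35
tcp_pos: [416.3, 244.0, 25.8]
ee_rot: [0.707, 0.707, -0.002, -0.001]
force: [-0.7, -1.1, 0.2]
finger_gap: 65.7
finger_force: 0.0
```

send_rows:
  xyz:
    - [0,0,-3]
    - [0,0,-6]
    - [0,0,-6.3]
    - [0,0,-6.3]
    - [0,0,-6.3]
  turn: [0,0,0,0,0]

```text
time: 18.85
tcp_pos: [418.7, 244.7, 22.4]
ee_rot: [0.707, 0.707, 0.001, 0.0]
force: [0.5, -0.6, 0.5]
finger_gap: 66.0
finger_force: 0.0
```

```bash
python3 - <<'E'
from h import *
s=manip.get_state();print(s['tcp_pos'],s['force'])
save("scene","s7.png",(170,130,350,265),4.4)
E
```

```text
[418.73723932 244.65088762  22.36662659] [ 0.46225228 -0.64387212  0.4745424 ]
```

View pics/s7.png

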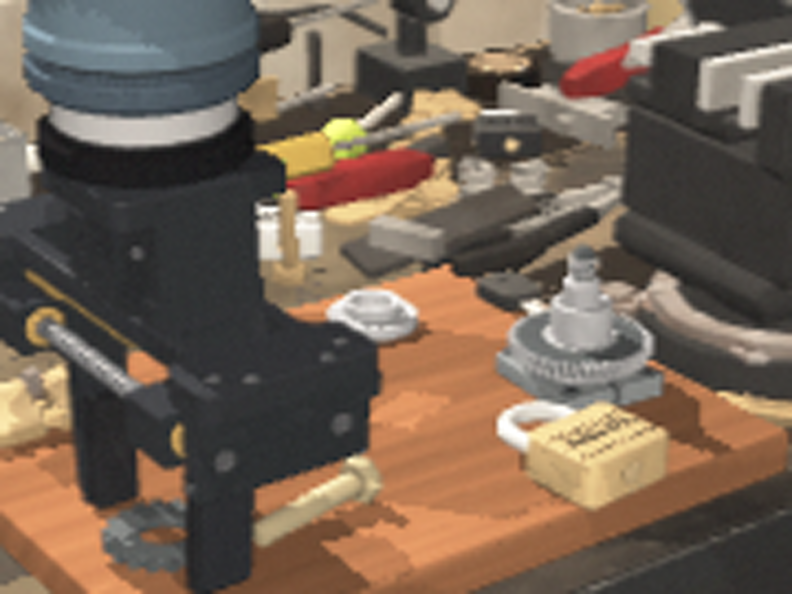

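The sleeve is seated on the cutter, and the fingers straddle the slotting cutter with the bolt clear. I close on it now.

send_rows:
  xyz:
    - [0,0,-0.5]
    - [0,0,-0.7]
    - [0,0,-0.7]
    - [0,0,-0.7]
    - [0,0,-0.7]
  turn: [0,0,0,0,0]

```text
time: 19.4
tcp_pos: [418.2, 244.5, 21.0]
ee_rot: [0.707, 0.707, -0.0, -0.0]
force: [-0.1, -0.2, 0.6]
finger_gap: 66.5
finger_force: 0.0
```

send_rows:
  xyz:
    - [0,0,0]
    - [0,0,0]
    - [0,0,0]
    - [0,0,0]
    - [0,0,0]
  turn: [0,0,0,0,0]
  fingers: 0.0

```text
time: 19.9
tcp_pos: [418.3, 244.5, 21.0]
ee_rot: [0.707, 0.707, 0.0, 0.0]
force: [1.4, 0.0, 0.5]
finger_gap: 41.1
finger_force: 30.0
```

send_rows:
  xyz:
    - [0,0,0]
    - [0,0,0]
    - [0,0,5]
    - [0,0,20]
    - [0,0,40]
  turn: [0,0,0,0,0]

```text
time: 20.4
tcp_pos: [417.1, 244.2, 60.8]
ee_rot: [0.707, 0.707, -0.001, -0.001]
force: [-0.1, -0.6, -0.7]
finger_gap: 41.1
finger_force: 30.0
```

send_rows:
  xyz:
    - [0,0,20]
    - [0,0,35]
    - [0,0,39]
    - [0,0,39]
    - [0,0,39]
  turn: [0,0,0,0,0]

```text
time: 20.9
tcp_pos: [417.6, 244.3, 99.3]
ee_rot: [0.707, 0.707, -0.001, -0.0]
force: [-0.0, -0.3, 0.3]
finger_gap: 41.1
finger_force: 30.0
```

send_rows:
  xyz:
    - [3,-45,0]
    - [6,-90,0]
    - [9,-135,0]
    - [12,-180,0]
    - [14,-211,0]
  turn: [0,0,0,0,0]

```text
time: 21.4
tcp_pos: [431.5, 31.3, 99.1]
ee_rot: [0.708, 0.707, -0.001, -0.001]
force: [0.3, -0.3, -0.7]
finger_gap: 41.4
finger_force: 30.0
```

send_rows:
  xyz:
    - [0,0,0]
    - [0,0,-5]
    - [0,0,-10]
    - [0,0,-10]
    - [0,0,-10]
  turn: [0,0,0,0,0]

```text
time: 21.9
tcp_pos: [431.7, 34.6, 89.5]
ee_rot: [0.706, 0.708, -0.0, -0.001]
force: [0.3, 0.6, -0.3]
finger_gap: 41.2
finger_force: 30.0
```

```bash
python3 - <<'E'
from h import *
s=manip.get_state();print(s['tcp_pos'],s['force'])
x,y,z=s['tcp_pos'];C=lambda q:(((q+.5)-[240,130])*6.6).round()
for n,zz,r in(("top",z+4,23),("bot",z-1,23),("bore top",z+4,9.5)):
    print(n,[C(q) for q in circ("scene",x,y,zz,r)])
save("scene","s8.png",(240,130,360,220),6.6)
E
```

```text
[431.67688104  34.58930552  89.46500341] [ 0.30269959  0.56885684 -0.31485065]
top [array([325., 313.]), array([491., 375.])]
bot [array([324., 329.]), array([490., 392.])]
bore top [array([373., 331.]), array([442., 356.])]
```

View pics/s8.png

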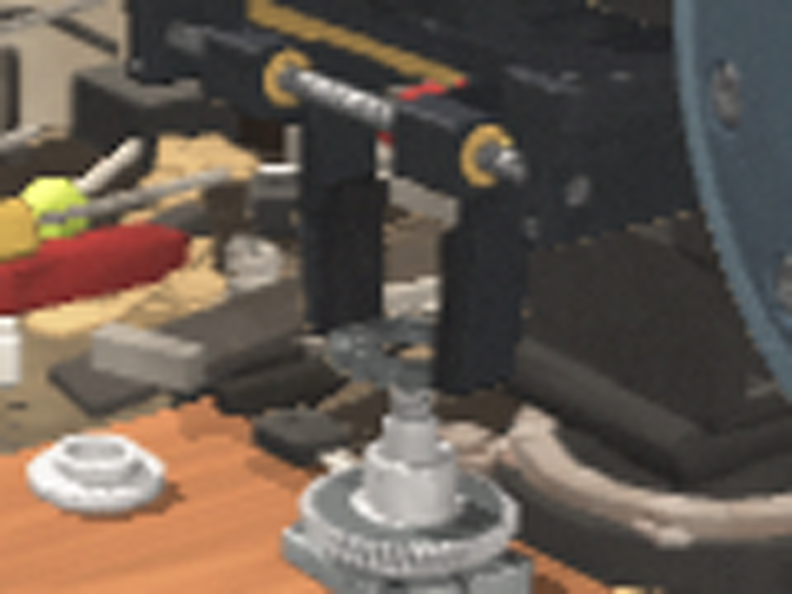

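The slotting cutter is level, with its left edge at column 328 (predicted 325) and its bore starting near 380. That is aligned, so I lower it.

send_rows:
  xyz:
    - [0,0,-3]
    - [0,0,-6]
    - [0,0,-9]
    - [0,0,-11]
    - [0,0,-13]
  turn: [0,0,0,0,0]

```text
time: 22.45
tcp_pos: [432.2, 33.5, 76.8]
ee_rot: [0.707, 0.707, -0.0, -0.0]
force: [-0.7, 0.2, -1.0]
finger_gap: 41.2
finger_force: 30.0
```

send_rows:
  xyz:
    - [0,0,-2]
    - [0,0,-4]
    - [0,0,-6]
    - [0,0,-8]
    - [0,0,-10]
  turn: [0,0,0,0,0]

```text
time: 22.95
tcp_pos: [432.8, 33.3, 67.2]
ee_rot: [0.707, 0.707, 0.0, 0.001]
force: [0.2, -1.6, 0.8]
finger_gap: 41.1
finger_force: 30.0
```

send_rows:
  xyz:
    - [0,0,-1]
    - [0,0,-2]
    - [0,0,-3]
    - [0,0,-4]
    - [0,0,-5]
  turn: [0,0,0,0,0]

```text
time: 23.45
tcp_pos: [432.7, 33.2, 62.2]
ee_rot: [0.707, 0.707, 0.0, 0.001]
force: [2.4, -2.7, 1.4]
finger_gap: 40.8
finger_force: 30.0
```

send_rows:
  xyz:
    - [0.5,-0.7,0]
    - [0.5,-0.7,-0.3]
    - [0.5,-0.7,-0.5]
    - [0.5,-0.7,-0.7]
    - [0.5,-0.7,-0.7]
  turn: [0,0,0,0,0]

```text
time: 23.95
tcp_pos: [432.6, 32.9, 61.2]
ee_rot: [0.707, 0.707, -0.0, -0.0]
force: [1.4, -0.8, 0.4]
finger_gap: 40.7
finger_force: 30.0
```

send_rows:
  xyz:
    - [0,0,0]
    - [0,0,0]
    - [0,0,0]
    - [0,0,0]
    - [0,0,0]
  turn: [0,0,0,0,0]
  fingers: 0.75

```text
time: 24.45
tcp_pos: [432.6, 32.9, 61.2]
ee_rot: [0.707, 0.707, -0.0, -0.0]
force: [-0.6, 1.0, 0.8]
finger_gap: 66.1
finger_force: 0.0
```

send_rows:
  xyz:
    - [0,0,5]
    - [0,0,20]
    - [0,0,40]
    - [0,0,60]
    - [0,0,69]
  turn: [0,0,0,0,0]

```text
time: 24.95
tcp_pos: [433.8, 32.7, 132.3]
ee_rot: [0.707, 0.707, 0.001, 0.001]
force: [0.3, -0.1, -0.1]
finger_gap: 66.2
finger_force: 0.0
```

send_rows:
  xyz:
    - [30,12,0]
    - [60,24,0]
    - [85,32,0]
    - [98,37,0]
    - [100.3,37.2,0]
  turn: [0,0,0,0,0]

```text
time: 25.45
tcp_pos: [534.0, 70.5, 130.0]
ee_rot: [0.707, 0.707, 0.0, -0.0]
force: [-0.4, 0.2, -0.4]
finger_gap: 65.7
finger_force: 0.0
```

```bash
python3 - <<'E'
from h import *
s=manip.get_state();print(s['tcp_pos'],s['force'])
save("scene","s9.png",(240,130,360,220),6.6)
E
```

```text
[533.98561597  70.46170652 129.99560679] [-0.36374456  0.21746038 -0.40293886]
```

View pics/s9.png

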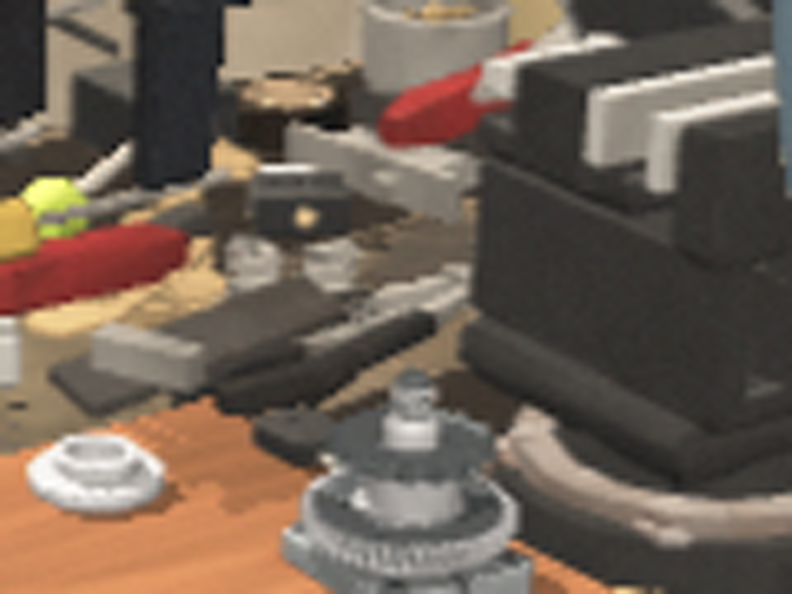

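The slotting cutter lies flat on the sleeve. Last is the flange.

send_rows:
  xyz:
    - [0,0,-25]
    - [0,0,-50]
    - [0,0,-75]
    - [0,0,-95]
    - [0,0,-102]
  turn: [0,0,0,0,0]

```text
time: 26.0
tcp_pos: [530.3, 69.9, 26.1]
ee_rot: [0.707, 0.707, -0.002, -0.002]
force: [0.5, 0.1, 0.0]
finger_gap: 66.0
finger_force: 0.0
```

send_rows:
  xyz:
    - [0,0,-3]
    - [0,0,-6]
    - [0,0,-6.8]
    - [0,0,-6.8]
    - [0,0,-6.8]
  turn: [0,0,0,0,0]

```text
time: 26.5
tcp_pos: [533.5, 70.0, 22.2]
ee_rot: [0.707, 0.707, 0.0, 0.0]
force: [0.3, -0.6, -1.3]
finger_gap: 65.9
finger_force: 0.0
```

send_rows:
  xyz:
    - [0,0,0]
    - [0,0,0]
    - [0,0,0]
    - [0,0,0]
    - [0,0,0]
  turn: [0,0,0,0,0]
  fingers: 0.0

```text
time: 27.0
tcp_pos: [533.2, 70.0, 21.6]
ee_rot: [0.707, 0.707, 0.0, 0.0]
force: [-0.0, 0.2, 1.0]
finger_gap: 40.1
finger_force: 30.0
```

send_rows:
  xyz:
    - [0,0,0]
    - [0,0,0]
    - [0,0,5]
    - [0,0,20]
    - [0,0,40]
  turn: [0,0,0,0,0]

```text
time: 27.5
tcp_pos: [532.1, 70.1, 61.8]
ee_rot: [0.707, 0.707, -0.001, -0.001]
force: [0.3, 0.6, -0.9]
finger_gap: 40.1
finger_force: 30.0
```

send_rows:
  xyz:
    - [0,0,20]
    - [0,0,35]
    - [0,0,38.5]
    - [0,0,38.5]
    - [0,0,38.5]
  turn: [0,0,0,0,0]

```text
time: 28.0
tcp_pos: [532.5, 70.0, 99.6]
ee_rot: [0.707, 0.707, -0.0, -0.0]
force: [0.4, -0.1, -0.6]
finger_gap: 39.7
finger_force: 30.0
```

send_rows:
  xyz:
    - [-30,-12,0]
    - [-60,-24,0]
    - [-85,-32,0]
    - [-98,-36,0]
    - [-100.5,-36.8,0]
  turn: [0,0,0,0,0]

```text
time: 28.5
tcp_pos: [430.3, 33.2, 98.9]
ee_rot: [0.707, 0.707, -0.001, -0.001]
force: [0.9, -0.0, -1.1]
finger_gap: 40.3
finger_force: 30.0
```

send_rows:
  xyz:
    - [0,0,0]
    - [0,0,-5]
    - [0,0,-10]
    - [0,0,-10]
    - [0,0,-10]
  turn: [0,0,0,0,0]

```text
time: 29.0
tcp_pos: [432.5, 33.4, 89.6]
ee_rot: [0.707, 0.707, -0.0, -0.0]
force: [-0.1, 0.4, -1.2]
finger_gap: 40.5
finger_force: 30.0
```

```bash
python3 - <<'E'
from h import *
s=manip.get_state();print(s['tcp_pos'],s['force'])
x,y,z=s['tcp_pos'];C=lambda q:(((q+.5)-[240,130])*6.6).round()
for n,zz,r in(("disc top",z+4.5,21),("hub top",z+10.5,13.5)):
    print(n,[C(q) for q in circ("scene",x,y,zz,r)])
save("scene","s10.png",(240,130,360,220),6.6)
E
```

```text
[432.48531539  33.39043341  89.58150456] [-0.06832935  0.35755327 -1.20809815]
disc top [array([333., 312.]), array([486., 369.])]
hub top [array([361., 302.]), array([459., 338.])]
```

View pics/s10.png

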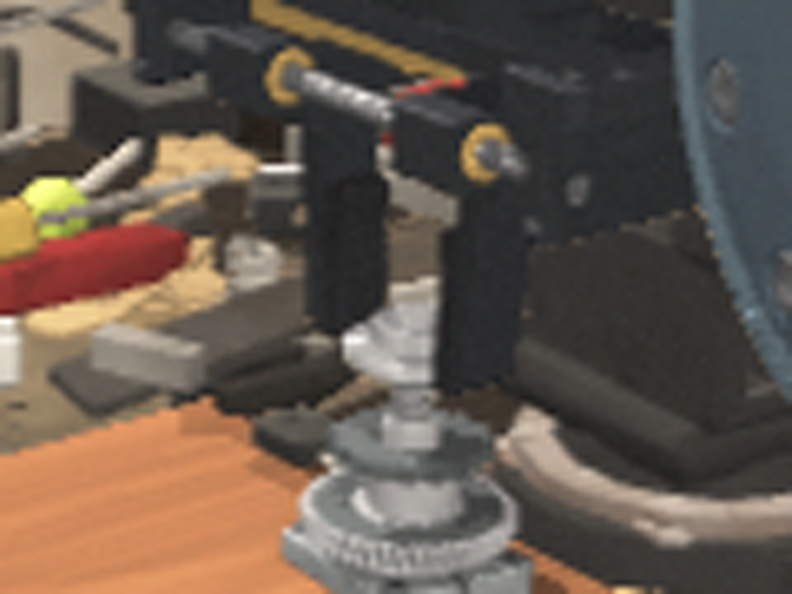

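The flange is hub up and aligned, with its disc edge at column 343 (predicted 333, about the same offset as the shaft). I lower it with a +0.5 mm shift in y.

send_rows:
  xyz:
    - [0,0.5,-3]
    - [0,0.5,-6]
    - [0,0.5,-9]
    - [0,0.5,-11]
    - [0,0.5,-13]
  turn: [0,0,0,0,0]

```text
time: 29.55
tcp_pos: [432.5, 33.7, 76.8]
ee_rot: [0.707, 0.707, -0.0, -0.0]
force: [0.9, -0.1, -1.5]
finger_gap: 40.2
finger_force: 30.0
```

send_rows:
  xyz:
    - [0,0,-2]
    - [0,0,-4]
    - [0,0,-6]
    - [0,0,-8]
    - [0,0,-9]
  turn: [0,0,0,0,0]

```text
time: 30.05
tcp_pos: [432.4, 33.8, 67.8]
ee_rot: [0.707, 0.707, -0.0, -0.0]
force: [1.1, 0.3, -1.3]
finger_gap: 40.5
finger_force: 30.0
```

send_rows:
  xyz:
    - [0,0,-0.4]
    - [0,0,-0.8]
    - [0,0,-1.2]
    - [0,0,-1.4]
    - [0,0,-1.4]
  turn: [0,0,0,0,0]

```text
time: 30.55
tcp_pos: [432.6, 33.7, 66.7]
ee_rot: [0.707, 0.707, 0.0, 0.0]
force: [-0.3, -0.2, -0.5]
finger_gap: 40.0
finger_force: 30.0
```

send_rows:
  xyz:
    - [0,0,0]
    - [0,0,0]
    - [0,0,0]
    - [0,0,0]
    - [0,0,0]
  turn: [0,0,0,0,0]
  fingers: 0.75

```text
time: 31.05
tcp_pos: [432.6, 33.7, 66.7]
ee_rot: [0.707, 0.707, 0.0, 0.0]
force: [-0.7, 0.4, -0.2]
finger_gap: 65.9
finger_force: 0.0
```

send_rows:
  xyz:
    - [0,0,5]
    - [0,0,25]
    - [0,0,50]
    - [0,0,80]
    - [0,0,100]
  turn: [0,0,0,0,0]

```text
time: 31.55
tcp_pos: [433.2, 33.6, 168.9]
ee_rot: [0.707, 0.707, 0.001, 0.001]
force: [1.0, -0.3, 0.3]
finger_gap: 66.4
finger_force: 0.0
```

send_rows:
  xyz:
    - [0,0,15]
    - [0,0,30]
    - [0,0,40]
    - [0,0,40]
    - [0,0,40]
  turn: [0,0,0,0,0]

```text
time: 32.05
tcp_pos: [432.3, 33.8, 206.3]
ee_rot: [0.707, 0.707, -0.0, -0.0]
force: [-0.3, -0.4, -0.8]
finger_gap: 66.0
finger_force: 0.0
```

```bash
python3 - <<'E'
from h import *
save("scene","s11.png",(260,160,350,228),8)
E
```

```text
(no output)
```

View pics/s11.png

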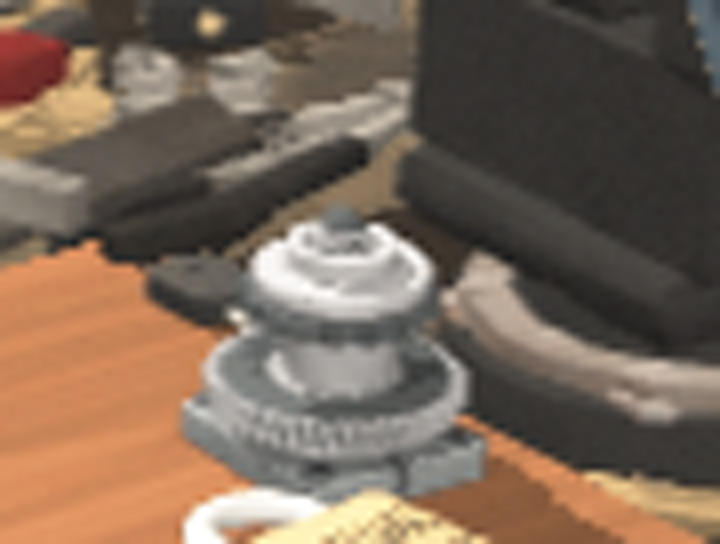

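The full stack is flat and in order, with the tip showing through the flange hub at (343,215), and the gripper is clear. I hand in.

```bash
python3 -c "
from bench import manip
print(manip.hand_in())"
```

```text
the job is handed in; nothing more can be done
None
```

I stacked the broad cutter, sleeve, slotting cutter and hub-up flange on the spindle in order and handed the job in at about 32 s; the last picture shows them flat and tight, I moved none of the loose items, and no verdict was returned.

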